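# Tea warmer on the study desk

### The arm

A 7-joint arm with a two-finger parallel gripper is mounted at the origin on the work surface. World frame = base frame: x ahead of the robot, y to its left, z up, the work surface at z = 0. Lengths are in mm, angles in rad, forces in N, time in s.
With the tool pointing down it reaches from about 400 to 925 mm from the base axis. Payload 5.6 kg.
Tool frame: the origin (TCP) lies at the very end of the fingers, on their centre line; the grasp point (between the pads) lies 19 mm behind it; z points along the fingers, y is the line along which they close (so a half turn about z gives the same grasp; the last joint's range is limited). The gripper opens to 85 mm and grips with 20 to 120 N. Pads are 22 mm wide; open, the fingers measure 114 mm over their backs; the gripper's body (76 mm by 85 mm) begins 54 mm behind the grasp point. The pads swing forward as they close: fully open they stand 13 mm farther back than shut.
Start: joints at [-1.379, 0.468, -0.012, 1.603, 0.006, 1.071, -0.056], TCP at [151.262, 632.161, 231.29] pointing down, gripper open.
Joint ranges: [-2.53, 2.53], [-0.31, 2.02], [-1.57, 1.55], [0.28, 2.44], [-1.29, 4.43], [0.15, 1.84], [-2.92, 2.92]. Speed limits (rad/s): [2.57, 2.57, 3.14, 3.14, 3.14, 3.14, 3.14].

### API

Orientations are given as a rotation vector (axis times angle).
In Python, from station import status, optics, ctrl, spotter gives the robot as it stands.
- The arm moves only by the tool play_rows, never from a script. Its argument "series" is a list of rows, each a list of 4 numbers: the shift along the tool's x, y, z as a fraction of full scale, then the turn about the tool's z as a fraction of full scale. A call has 1 to 12 rows; each row is the pose to reach, as a shift and turn from the pose commanded when the call began, along the tool's axes at that moment; what a row does not reach only later rows make up. Full scale, the value 1, is 300 mm for a shift and 1.5 rad for a turn. A row lasts 1/12 s, in which the tool goes at most 41.7 mm and 7.16 degrees, less where a joint would pass 70% of its speed; a pose out of reach is approached as far as the arm can. A call with a number of a shift or a turn outside -1 to 1 is refused whole. A call with a gripper value outside its range is refused whole. "hand" is the opening, from -1 (shut) to 1 (fully open), set as the call begins (left out, the last holds). The fingers move at their own pace and stop on an object; "squeeze" is the grip in N (left out, the last holds). Time passes only in rows, so rows that repeat a pose let the fingers close. It gives the time, the measured TCP pose, the force, the opening and the grip force at its end, in the units of the state.
- status.get_state(): the state, without advancing time (a new reading comes with each control period).
- optics.snapshot(name): name is "scene" or "top" or "wrist"; returns the picture (480x640x3 uint8, red, green, blue); there is no depth.
- optics.camera_info(name): a dict with "K" (3x3 intrinsics, pixels), "R" (3x3) and "t" (3): a world point X has camera coordinates R X + t. Camera axes: x right, y down, z forward; pixel columns grow to the right and rows downward; lengths in mm; the calibration is good to about 2 mm. A picture is of the moment at which its call begins: read the wrist's pose just before it. camera_info takes no time and is no camera call; for the wrist camera it gives the pose at the moment of the call.
- ctrl.sign_off(): hands the job in; it is judged then, once.
Trained networks look in the newest picture that a camera, given by its name, has taken for a name from the list of things; names that differ only in an ending like _2 or _b are one class to them, and where a whole thing is asked for, a point or a joint stands for the part that bears it (a point fixed in the world has none). Each returns a list of dicts, best first, with "confidence" (0 to 1); they miss things now and then, are a little off and sometimes report something else, mostly with a low value. They report only what shows in the picture. A call takes as long as a camera call. They do not tell look-alikes from the thing itself.
- spotter.outline_of(camera, target): "pixels" (480x640 bool, what is visible of it) and "box" ([left, top, width, height] in pixels, round what is visible of it).
The state is a dict: "clock": time; "qpos": joint angles; "qd": joint speeds; "joint_efforts": joint torques, N m; "tool_pos": TCP position; "tcp_rot": TCP orientation; "force": force on the tool from outside, world axes, zero at the start; "moment": the same for the moment, N m; "grip_width": finger opening in mm; "finger_force": force on a finger pad.
Only numpy, scipy, OpenCV 4.12 (cv2) and the standard library are available. Lean on these libraries where they do the work, as an engineer would, in place of code of your own. Each camera call takes 0.05 s, during which the arm holds its last target. There are 200 camera calls.

### The job

Warm the tea: slide the teapot across the deck of the warmer, without lifting or tipping it, from the square parking outline until it stands wholly on the round warming plate, and let go of it. Then push the heat slider along its track until its index line is level with the tip of the small brass pointer beside the track. Leave the pointer, mug, tea caddy and book where they are.

Things in the scene. Friction and masses are not known exactly. Their poses are not given: they have to be found in the camera images.
- warmer: The tea warmer, a flat metal box 280 (x) x 380 (y) x 35 mm high, fixed to the desk. Origin: centre of its underside (deck 35 mm above). Its x points from the control strip (nearer the robot) to the pot area, its y along the long side and along the slider track. The two pot places are centred 45 mm from its origin along x and 90 mm either way along y.
- plate: The warming plate: a round solid steel disc, 144 mm across, flush in the deck, with a dark dot at its middle. Origin: its centre, at deck height. It may be at either end of the deck.
- rest: The parking place: a square outline of thin lines, 130 mm a side, flush in the deck at the other end; the teapot starts here. Origin: its centre, at deck height.
- teapot: Loose squat copper teapot, about 0.7 kg, fixed lid. Foot 116 mm across, widest 132 mm, body and lid 68 mm high, on top an upright wooden knob 23 mm across that rises from 68 to 100 mm. Spout to its +x (tip 102 mm from the centre, up to 64 mm high), loop handle to its -x (out to 101 mm, up to 61 mm high). Origin: centre of its underside; it stands on the deck.
- teapot_knob (a point): Centre of the top of the teapot's knob, 100 mm above its underside.
- heat (a joint): Heat slider position in m, 0 (off) to 0.120 (hottest), growing along the warmer's +y; it stays where it is left and takes about 2 N to move.
- heat_top (a point): Centre of the top of the heat slider's black grip, which is 28 (x) x 18 (y) x 40 mm high, standing on the deck (its top 75 mm above the desk), with a white index line across its top along x through this point. The track runs along the warmer's y, on its control strip, 95 mm from the warmer's origin towards -x, from y = -60 to +60 mm.
- marker (a joint): Position in m of the small brass pointer on the same scale as the slider's (0 to 0.120): equal values mean level.
- marker_tip (a point): Top of the tip of the small brass pointer, 6 mm high, 27 mm long (x), up to 14 mm wide (y), beside the track on its pot side; the tip is 25 mm from the track's middle line and points at the track. Its axes are the warmer's.
- mug: White mug, 80 mm across, 85 mm high, beside the warmer. Origin: centre of its underside. Bystander.
- caddy: Closed round tea caddy, 72 mm across, 110 mm high, beside the warmer. Origin: centre of its underside. Bystander.
- book: Closed book, 210 (x) x 140 x 28 mm, lying on the desk. Origin: centre of its underside. Bystander.
Not all that is in view belongs to the job. Leave any black or white look-alike of the teapot alone.

How it is judged:
By the outcome, as a careful person would: the job done as asked, in the order asked, and still so for the second after the job is handed in, with the robot touching nothing.
It also fails if it takes over 54 s, if anything falls off the work surface, if the arm or the gripper's body presses on something with over 40 N, if the wrist force passes 120 N, or if a joint passes its speed limit or range.

## Working session

There is one attempt and no reset: what is moved stays moved. The work goes in short steps, Python scripts to look and compute and a tool call to move; the robot and the scene stay as the last step left them, time stands still between calls to the robot, and variables do not carry over. Pictures are saved under pics/ and viewed, at most 10 in all, crops included, and the job is handed in when it is done.

Besides the shell and the picture viewer there is one more tool, called after "Call:" as a command line: name --pt "numbers of a row" for each row, then --argument value for the rest. play_rows: Moves the arm, as the interface text tells. Its arguments: {"type":"object","properties":{"series":{"type":"array","items":{"type":"array","items":{"type":"number","minimum":-1,"maximum":1}}},"hand":{"type":"number"},"squeeze":{"type":"number"}},"required":["series"]}

```bash
mkdir -p pics; cat > h.py <<'E'
import numpy as np, cv2
from station import status, optics, ctrl, spotter
def snap(n,f):
    im=optics.snapshot(n); cv2.imwrite('pics/'+f,im[:,:,::-1]); return im
E
python3 - <<'E'
from h import *
s=status.get_state()
print(s)
for n in("scene","top","wrist"):
    snap(n,n+"0.png"); c=optics.camera_info(n); print(n,np.round(c["K"],1).tolist(),np.round(c["R"],3).tolist(),np.round(c["t"],1).tolist())
E
```

```text
{'clock': 0.0, 'qpos': array([-1.37899194,  0.46838229, -0.01157998,  1.60365874,  0.0060149 ,
        1.07140259, -0.05631242]), 'qd': array([-2.74152436e-04, -2.46998135e-04, -5.87338792e-05, -1.83266975e-03,
       -5.60636531e-04,  2.82682243e-03, -7.40141361e-04]), 'joint_efforts': array([-3.83515235e-04, -5.32402575e+01,  2.11164675e-02, -2.51305962e+01,
        1.13473088e-02,  7.86382734e-03, -3.22383528e-06]), 'tool_pos': array([151.17534547, 631.58254231, 230.32047308]), 'tcp_rot': array([-3.68115101e-01, -3.11988588e+00,  2.85248680e-03]), 'force': array([ 0.22889644, -0.92643873,  0.26788361]), 'moment': array([0.02654816, 0.03464608, 0.00969516]), 'finger_force': 0.0, 'grip_width': 85.44524415261237}
scene [[519.2, 0.0, 312.6], [0.0, 519.2, 244.9], [0.0, 0.0, 1.0]] [[-0.475, 0.88, -0.02], [0.483, 0.242, -0.842], [-0.736, -0.409, -0.539]] [190.0, -158.3, 1777.4]
top [[490.3, 0.0, 321.0], [0.0, 490.3, 240.9], [0.0, 0.0, 1.0]] [[-0.021, -0.999, -0.024], [-0.995, 0.023, -0.096], [0.096, 0.022, -0.995]] [80.3, 487.1, 1262.2]
wrist [[353.9, 0.0, 318.8], [0.0, 353.9, 233.1], [0.0, 0.0, 1.0]] [[0.233, 0.972, -0.001], [0.928, -0.222, 0.298], [0.29, -0.07, -0.954]] [-649.9, -38.4, 378.6]
```

View pics/top0.png

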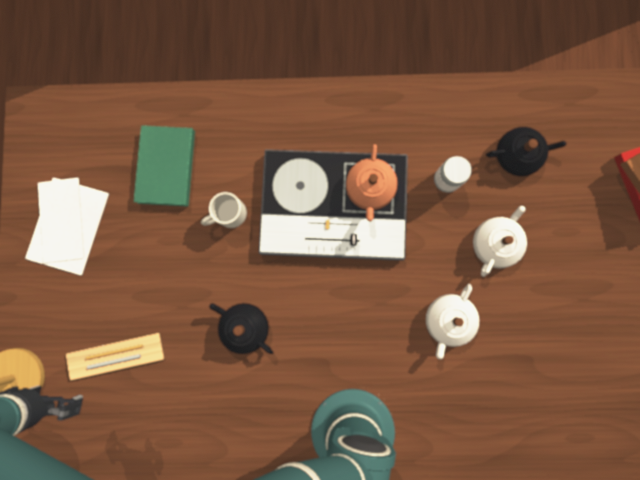

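View pics/scene0.png

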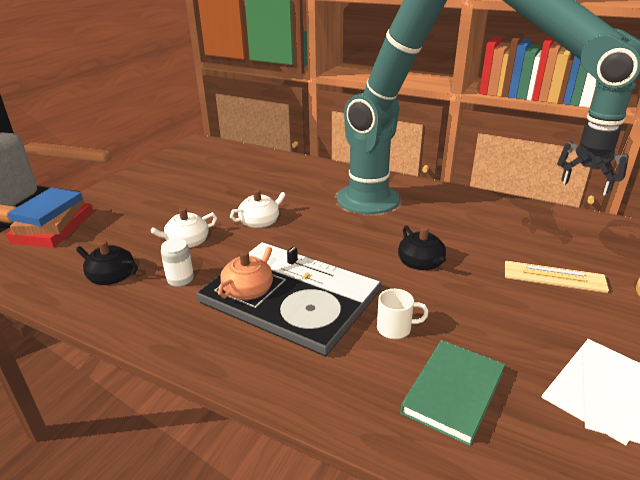

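The top view shows the copper pot at (372,185) on the right-hand square, the plate at (300,186), the slider at (354,240) and the brass pointer at (327,224). The scene view agrees: pot at (246,275), plate at (310,308), slider at (292,255) and pointer at (307,275). Next I'll zoom in to get pixels precise enough to triangulate.

```bash
cat >> h.py <<'E'
from scipy.optimize import least_squares
def ray(c,uv):
    R,t,K=map(np.array,(c["R"],c["t"],c["K"])); d=R.T@np.linalg.inv(K)@[uv[0],uv[1],1.]; return -R.T@t,d
def atz(c,uv,z):
    o,d=ray(c,uv); return o+d*(z-o[2])/d[2]
def tri(obs):
    A=0;b=0
    for c,uv in obs:
        o,d=ray(c,uv); d=d/np.linalg.norm(d); P=np.eye(3)-np.outer(d,d); A=A+P; b=b+P@o
    X=np.linalg.solve(A,b)
    err=[np.linalg.norm(np.cross(X-ray(c,u)[0],ray(c,u)[1]/np.linalg.norm(ray(c,u)[1]))) for c,u in obs]
    return X,np.round(err,1)
E
python3 - <<'E'
from h import *
t=cv2.imread('pics/top0.png')[140:270,255:415]; s=cv2.imread('pics/scene0.png')[230:355,190:390]
a=cv2.resize(t,None,fx=3.5,fy=3.5,interpolation=cv2.INTER_CUBIC)[:,:]
b=cv2.resize(s,None,fx=4,fy=4,interpolation=cv2.INTER_CUBIC)
cv2.imwrite('pics/ct.png',cv2.resize(t,None,fx=4.6,fy=4.6,interpolation=cv2.INTER_CUBIC)); cv2.imwrite('pics/cs.png',b)
for cam in("top","scene"):
  for n in("plate","warmer","heat_top","marker_tip","rest"):
    optics.snapshot(cam) if n=="plate" else 0
    for r in spotter.outline_of(cam,n)[:2]:
      m=r["pixels"]; ys,xs=np.nonzero(m); print(cam,n,round(r["confidence"],2),r["box"],xs.mean().round(1),ys.mean().round(1),m.sum())
E
```

```text
top plate 0.95 [271.8, 160.3, 55.5, 52.2] 299.4 184.8 2283
top plate 0.65 [344.9, 145.7, 50.0, 76.3] 370.7 183.7 2161
top warmer 0.9 [260.0, 151.9, 149.3, 107.4] 332.3 211.9 11025
top heat_top 0.4 [349.5, 234.3, 7.0, 10.0] 352.6 238.9 94
scene plate 0.89 [282.8, 290.9, 56.4, 38.6] 309.9 308.3 1802
scene warmer 0.97 [195.4, 244.7, 183.3, 111.2] 298.1 297.1 7795
scene heat_top 0.72 [286.5, 247.7, 12.5, 15.5] 291.8 255.1 158
```

View pics/ct.png

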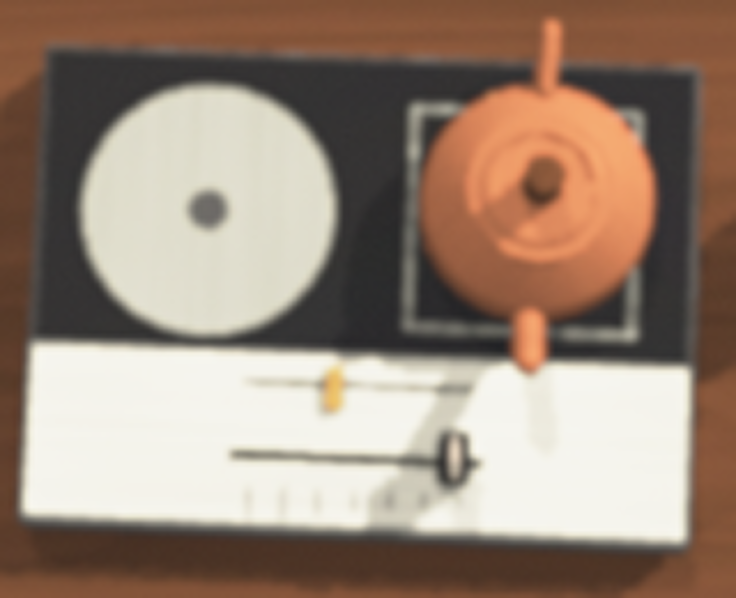

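View pics/cs.png

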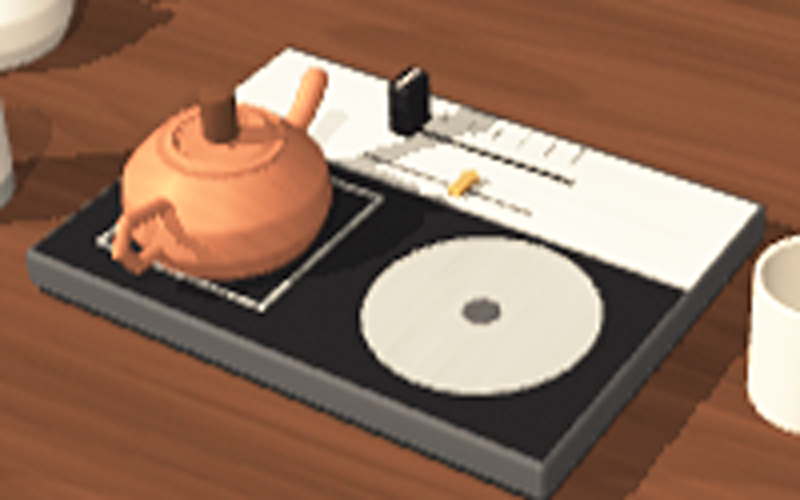

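The crops show the plate dot at top (208,209) and scene (481,311), in crop pixels. The knob top is at (545,171) and (217,94), the slider line at (454,457) and (408,74), and the pointer tip at (330,411) and about (472,175). The spout points at the robot's side, towards the control strip.

```bash
python3 - <<'E'
from h import *
ct,cs=optics.camera_info("top"),optics.camera_info("scene")
T=lambda x,y:(255+(x+.5)/4.6-.5,140+(y+.5)/4.6-.5)
S=lambda x,y:(190+(x+.5)/4-.5,230+(y+.5)/4-.5)
for n,a,b,z in(("dot",(208,209),(481,311),35),("knob",(545,171),(217,94),135),("heat",(454,457),(408,74),75),("tip",(330,411),(472,175),41)):
    X,e=tri([(ct,T(*a)),(cs,S(*b))]); print(n,X.round(1),e,'top@z',atz(ct,T(*a),z).round(1),'scene@z',atz(cs,S(*b),z).round(1))
cor=[(48,50),(698,68),(690,543),(20,517)]  # deck corners
P=np.array([atz(ct,T(*c),35)[:2] for c in cor]); print(P.round(1),P.mean(0).round(1))
d=P[0]-P[1]+P[3]-P[2]; print('yaw of +y',np.degrees(np.arctan2(-d[0],d[1])))
for a in((231,454),(480,463)): print('track',atz(ct,T(*a),35).round(1))
E
```

```text
dot [637.  121.5  34.7] [0.3 0.3] top@z [636.8 121.7  35. ] scene@z [637.5 121.4  35. ]
knob [631.7 -62.7 132.2] [0. 0.] top@z [631.1 -62.5 135. ] scene@z [635.1 -60.  135. ]
heat [487.1 -13.9  76.9] [0.9 0.9] top@z [486.9 -13.2  75. ] scene@z [485.  -16.2  75. ]
tip [519.5  52.7  36.5] [2. 2.] top@z [518.   54.4  41. ] scene@z [525.7  54.   41. ]
[[ 732.5  212.7]
 [ 711.6 -160.7]
 [ 439.2 -146. ]
 [ 462.5  231.3]] [586.4  34.3]
yaw of +y -3.369173064391209
track [495.5 111.1  35. ]
track [487.1 -29.5  35. ]
```

Call:
play_rows --pt "-0.1 -0.05 0 0" --pt "-0.2 -0.1 0 -0.02" --pt "-0.3 -0.16 0 -0.04" --pt "-0.4 -0.21 0 -0.06" --pt "-0.5 -0.26 0 -0.08" --pt "-0.6 -0.31 0 -0.1" --pt "-0.7 -0.37 0 -0.118" --pt "-0.8 -0.42 0 -0.118" --pt "-0.88 -0.46 0 -0.118" --pt "-0.9 -0.47 0 -0.118" --pt "-0.9 -0.47 0 -0.118" --hand 1 --squeeze 25

```text
clock: 1.67
tool_pos: [383.5, 430.1, 231.5]
tcp_rot: [0.099, 3.139, -0.0]
force: [-1.2, 0.6, 0.0]
grip_width: 85.3
finger_force: 0.0
```

```bash
cat >> h.py <<'E'
from scipy.spatial.transform import Rotation as Ro
def togo(target,tydir=None):
    s=status.get_state(); R=Ro.from_rotvec(s["tcp_rot"]).as_matrix()
    d=R.T@(np.array(target)-s["tool_pos"]); print("pos",s["tool_pos"].round(1),"R",R.round(3).tolist(),"frac",(d/300).round(4))
    if tydir is not None:
        v=R.T@np.array([*tydir,0]); print("turn frac",round(np.arctan2(-v[0],v[1])/1.5,4))
E
python3 - <<'E'
from h import *
togo((632,-62.7,231),(.058,.998))
c=optics.camera_info("wrist"); s=status.get_state(); print((-c["R"].T@c["t"]-s["tool_pos"]).round(1),s["qpos"].round(2))
E
```

```text
pos [383.5 430.1 231.5] R [[-0.998, 0.063, 0.001], [0.063, 0.998, -0.0], [-0.001, -0.0, -1.0]] frac [-0.9303 -1.5873  0.0032]
turn frac -0.0034
[-76.    5.4 141.6] [-0.94  0.34  0.05  1.79 -0.02  1.01  0.62]
```

Call:
play_rows --pt "-0.04 -0.06 0 0" --pt "-0.09 -0.15 0 0" --pt "-0.15 -0.25 0 0" --pt "-0.21 -0.36 0 0" --pt "-0.28 -0.47 0 0" --pt "-0.34 -0.58 0 0" --pt "-0.41 -0.69 0 0" --pt "-0.47 -0.8 0 0" --pt "-0.53 -0.9 0 0" --pt "-0.57 -0.97 0 0" --pt "-0.59 -1 0 0" --pt "-0.59 -1 0 0"

```text
clock: 2.67
tool_pos: [541.1, 121.5, 231.3]
tcp_rot: [0.095, 3.14, -0.0]
force: [-0.4, 0.2, -0.7]
grip_width: 85.6
finger_force: 0.0
```

```bash
python3 - <<'E'
from h import *
import json
c=optics.camera_info("wrist"); snap("wrist","w1.png"); json.dump({k:np.array(c[k]).tolist() for k in c},open('w1.json','w'))
K,R,t=(np.array(c[k]) for k in "KRt")
for n,X in(("dot",(637,121.5,35)),("knob",(631.7,-62.7,135)),("heat",(487,-13.5,75)),("tip",(519,54,41))):
    p=K@(R@np.array(X)+t); print(n,(p[:2]/p[2]).round(1))
togo((631.7,-62.7,231))
E
```

```text
dot [323.8 292.7]
knob [ 92.8 357.5]
heat [151.6 160.5]
tip [245.4 186.8]
pos [540.2 123.7 231.2] R [[-0.998, 0.058, -0.0], [0.058, 0.998, 0.001], [0.0, 0.001, -1.0]] frac [-3.403e-01 -6.026e-01  1.000e-04]
```

View pics/w1.png

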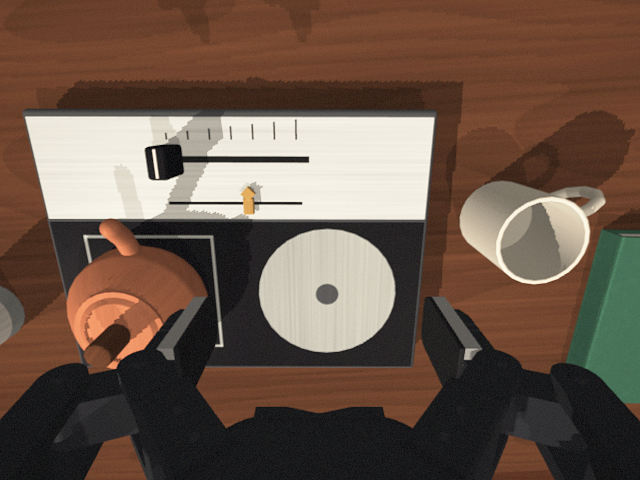

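The wrist view shows the dot at (327,294), the pointer tip at (249,187) and the slider line at (154,163), all within 3 px of the prediction. I'm moving over the knob now.

Call:
play_rows --pt "-0.03 -0.05 0 0" --pt "-0.08 -0.14 0.02 0" --pt "-0.14 -0.25 0.04 0" --pt "-0.2 -0.36 0.06 0" --pt "-0.26 -0.46 0.08 0" --pt "-0.31 -0.54 0.1 0" --pt "-0.34 -0.59 0.12 0" --pt "-0.341 -0.602 0.13 0" --pt "-0.341 -0.602 0.133 0" --pt "-0.341 -0.602 0.133 0" --pt "-0.341 -0.602 0.133 0"

```text
clock: 3.63
tool_pos: [631.9, -60.3, 191.6]
tcp_rot: [-0.085, -3.14, -0.003]
force: [0.1, 0.5, -0.6]
grip_width: 85.5
finger_force: 0.0
```

```bash
python3 - <<'E'
from h import *
import json
togo((631.7,-62.7,191),(.058,.998))
c=optics.camera_info("wrist"); snap("wrist","w2.png"); json.dump({k:np.array(c[k]).tolist() for k in c},open('w2.json','w'))
K,R,t=(np.array(c[k]) for k in "KRt")
for n,X in(("knob",(631.7,-62.7,135)),("knob low",(631.7,-62.7,103)),("heat",(487,-13.5,75)),("tip",(519,54,41))):
    p=K@(R@np.array(X)+t); print(n,(p[:2]/p[2]).round(1))
E
```

```text
pos [631.9 -60.3 191.6] R [[-0.999, 0.054, -0.0], [0.054, 0.999, 0.002], [0.0, 0.002, -1.0]] frac [ 0.0001 -0.008   0.0019]
turn frac 0.0028
knob [313.7 255.5]
knob low [314.2 238.8]
heat [378.6   5.5]
tip [461.2  62.9]
```

View pics/w2.png

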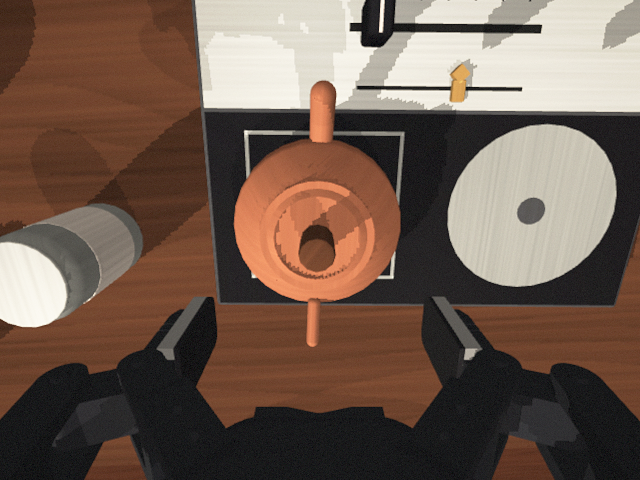

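The knob top is at (317,257), which is about 2 mm to +y of my estimate, so it sits under the TCP. I'm descending and gripping.

Call:
play_rows --pt "0 0 0.03 0" --pt "0 0 0.08 0" --pt "0 0 0.13 0" --pt "0 0 0.18 0" --pt "-0.002 0 0.23 0" --pt "-0.002 0 0.26 0" --pt "-0.002 0 0.275 0" --pt "-0.002 0 0.282 0" --pt "-0.002 0 0.282 0"

```text
clock: 4.43
tool_pos: [632.7, -63.6, 106.8]
tcp_rot: [0.09, 3.14, 0.0]
force: [0.1, -0.9, 0.2]
grip_width: 85.4
finger_force: 0.0
```

Call:
play_rows --pt "0 0 0 0" --pt "0 0 0 0" --pt "0 0 0 0" --pt "0 0 0 0" --pt "0 0 0 0" --pt "0 0 0 0" --pt "0 0 0 0" --pt "0 0 0 0" --pt "0 0 0 0" --pt "0 0 0 0" --hand -1 --squeeze 25

```text
clock: 5.27
tool_pos: [633.0, -63.3, 107.3]
tcp_rot: [0.09, 3.14, 0.001]
force: [-0.8, 2.9, 5.9]
grip_width: 21.9
finger_force: 24.9
```

```bash
python3 - <<'E'
from h import *
import json
s=status.get_state(); p=s["tool_pos"]; print(s["force"],s["moment"],s["grip_width"])
togo((p[0]+637-632.5,p[1]+121.5+60.5,p[2]))
E
```

```text
[-0.83352989  2.85740524  5.88534136] [ 0.44404904  0.23912318 -0.00942087] 21.93596264416864
pos [633.  -63.3 107.3] R [[-0.998, 0.057, 0.001], [0.057, 0.998, 0.001], [-0.001, 0.001, -1.0]] frac [1.990e-02 6.065e-01 4.000e-04]
```

Call:
play_rows --pt "0 0.005 0 0" --pt "0.001 0.02 0 0" --pt "0.002 0.045 0 0" --pt "0.003 0.07 0 0" --pt "0.0035 0.1 0 0" --pt "0.0045 0.13 0 0" --pt "0.0055 0.16 0 0" --pt "0.007 0.19 0 0" --pt "0.008 0.22 0 0" --pt "0.009 0.25 0 0" --pt "0.01 0.28 0 0" --pt "0.011 0.3 0 0"

```text
clock: 6.27
tool_pos: [635.3, 23.9, 107.3]
tcp_rot: [0.093, 3.138, -0.005]
force: [1.0, -5.6, 5.0]
grip_width: 22.3
finger_force: 25.0
```

```bash
python3 - <<'E'
from h import *
s=status.get_state(); print(s["force"],s["moment"],s["grip_width"],s["finger_force"])
togo((637,121.5,107.3),(.058,.998)); snap("top","t2.png")
E
```

```text
[ 0.96834536 -5.55030561  5.00701722] [-1.01997319 -0.00535548  0.00187934] 22.268694747687327 25.033070147037506
pos [635.3  23.9 107.3] R [[-0.998, 0.059, 0.002], [0.059, 0.998, -0.003], [-0.002, -0.003, -1.0]] frac [ 0.0137  0.3251 -0.0009]
turn frac -0.0008
```

Call:
play_rows --pt "0.001 0.025 0 0" --pt "0.002 0.055 0 0" --pt "0.003 0.085 0 0" --pt "0.005 0.115 0 0" --pt "0.006 0.145 0 0" --pt "0.007 0.175 0 0" --pt "0.009 0.205 0 0" --pt "0.01 0.235 0 0" --pt "0.011 0.265 0 0" --pt "0.012 0.29 0 0" --pt "0.013 0.31 0 0" --pt "0.013 0.318 0 0"

```text
clock: 7.32
tool_pos: [637.0, 119.9, 107.4]
tcp_rot: [0.092, 3.139, -0.004]
force: [-0.4, -7.6, 6.8]
grip_width: 22.4
finger_force: 25.3
```

Call:
play_rows --pt "0 0 0 0" --pt "0 0 0 0" --pt "0 0 0 0"

```text
clock: 7.57
tool_pos: [637.0, 120.1, 107.3]
tcp_rot: [0.093, 3.139, -0.002]
force: [0.2, -3.8, 5.1]
grip_width: 22.1
finger_force: 25.1
```

```bash
python3 - <<'E'
from h import *
s=status.get_state(); print(s["force"],s["moment"],s["grip_width"],s["finger_force"])
togo((637,121.5,107.3),(.058,.998)); snap("top","t3.png"); a=snap("scene","s3.png")
cv2.imwrite('pics/s3c.png',cv2.resize(a[220:360,190:390,::-1],None,fx=4,fy=4,interpolation=cv2.INTER_CUBIC))
E
```

```text
[ 0.19972029 -3.82167606  5.13308473] [-0.59127889 -0.01634502  0.04049416] 22.13037077385944 25.089057683944702
pos [637.  120.1 107.3] R [[-0.998, 0.059, 0.002], [0.059, 0.998, -0.002], [-0.002, -0.001, -1.0]] frac [0.0003 0.0045 0.0001]
turn frac -0.0006
```

View pics/s3c.png

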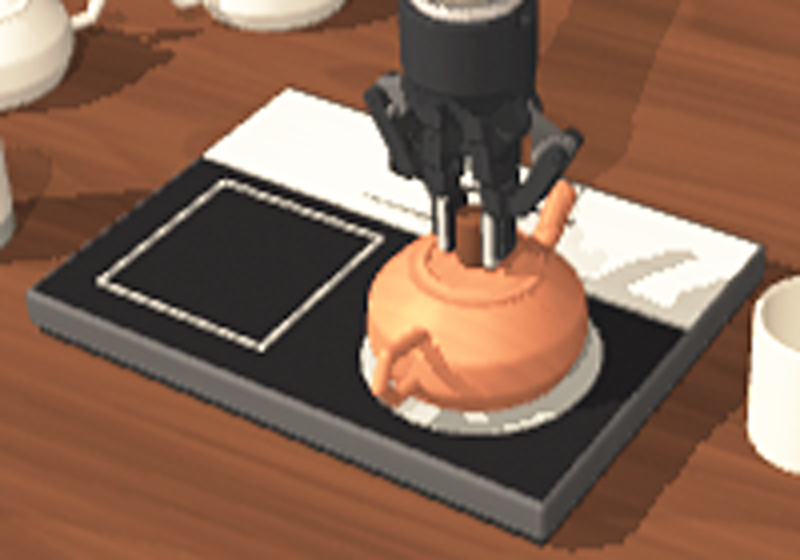

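The pot stands upright on the plate, centred to within about 3 mm. I'll release it and rise.

Call:
play_rows --pt "0 0.005 0 0" --pt "0 0.005 0 0"

```text
clock: 7.83
tool_pos: [637.0, 120.4, 107.3]
tcp_rot: [0.094, 3.139, -0.005]
force: [-0.5, -5.9, 6.0]
grip_width: 21.6
finger_force: 25.2
```

Call:
play_rows --pt "0 0 0 0" --pt "0 0 0 0" --pt "0 0 0 0" --pt "0 0 0 0" --pt "0 0 0 0" --pt "0 0 0 0" --pt "0 0 0 0" --hand 1

```text
clock: 8.42
tool_pos: [636.2, 123.4, 106.7]
tcp_rot: [-0.091, -3.14, -0.0]
force: [0.2, 0.2, 0.1]
grip_width: 85.4
finger_force: 0.0
```

Call:
play_rows --pt "0 0 -0.03 0" --pt "0 0 -0.08 0" --pt "0 0 -0.15 0" --pt "0 0 -0.23 0" --pt "0 0 -0.31 0" --pt "0 0 -0.38 0" --pt "0 0 -0.41 0" --pt "0.1 -0.05 -0.41 0" --pt "0.2 -0.14 -0.41 0" --pt "0.3 -0.25 -0.41 0" --pt "0.38 -0.34 -0.41 0" --pt "0.41 -0.38 -0.41 0"

```text
clock: 9.42
tool_pos: [502.8, 12.6, 229.5]
tcp_rot: [-0.097, -3.137, 0.001]
force: [-0.9, -1.0, -0.4]
grip_width: 85.2
finger_force: 0.0
```

Call:
play_rows --pt "0 0 0 0" --pt "0 0 0 0" --pt "0 0 0 0"

```text
clock: 9.67
tool_pos: [507.9, 17.7, 230.0]
tcp_rot: [0.089, 3.139, 0.001]
force: [-0.5, 0.5, 0.7]
grip_width: 85.5
finger_force: 0.0
```

```bash
python3 - <<'E'
from h import *
togo((487,-14,100),(.058,.998)); c=optics.camera_info("wrist"); a=snap("wrist","w4.png")
K,R,t=(np.array(c[k]) for k in "KRt")
for n,X in(("dot",(637,121.5,35)),("knob",(637,121.5,135)),("heat",(487,-13.5,75)),("tip",(519,54,41))):
    p=K@(R@np.array(X)+t); print(n,(p[:2]/p[2]).round(1))
import json; json.dump({k:np.array(c[k]).tolist() for k in c},open('w4.json','w'))
b=optics.snapshot("top")[140:270,255:415]; b=cv2.resize(b,None,fx=2.4,fy=2.4,interpolation=cv2.INTER_CUBIC)
o=np.zeros((600,800,3),np.uint8); o[:480,:640]=a; 
o=a.copy(); cv2.imwrite('pics/top4.png',b[:,:,::-1])
E
```

```text
pos [507.9  17.7 230. ] R [[-0.998, 0.057, 0.001], [0.057, 0.998, 0.001], [-0.001, 0.001, -1.0]] frac [ 0.0641 -0.1098  0.4333]
turn frac 0.001
dot [421.2 316. ]
knob [455.6 380.8]
heat [279.8 192.6]
tip [356.3 214.7]
```

View pics/w4.png

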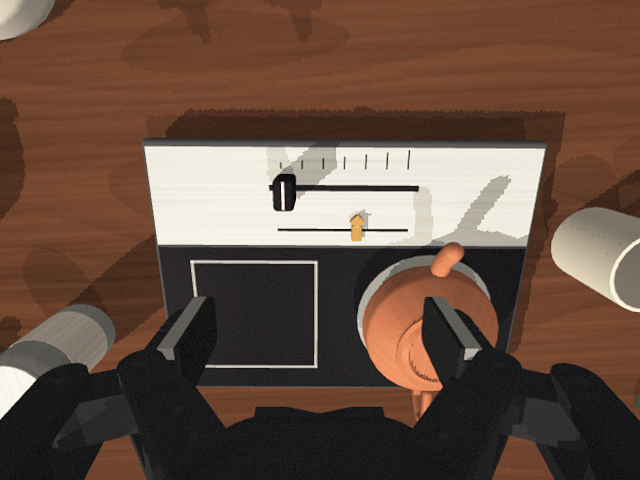

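The slider line is at (284,194) and the pointer tip at (357,216). The pot sits on the plate at the right. I'll work out the slider travel from several views.

```bash
cat > meas.py <<'E'
from h import *
import json
ey=np.array([.058,.998,0]);ey/=np.linalg.norm(ey); ex=np.array([ey[1],-ey[0],0])
def blob(im,cx,cy,r,f):
    w=im[cy-r:cy+r,cx-r:cx+r].astype(int); m=f(w); ys,xs=np.nonzero(m); return xs+cx-r,ys+cy-r
brass=lambda w:(w[...,0]-w[...,2]>50)&(w[...,0]>120)
def tip(im,c,cx,cy,r):
    xs,ys=blob(im,cx,cy,r,brass); P=np.array([atz(c,(x,y),41) for x,y in zip(xs,ys)]); u=P@ey; v=P@ex
    k=v<np.percentile(v,12); return np.array([v[k].min(),u[k].mean(),u.mean(),np.ptp(u),np.ptp(v),len(xs)])
def line(im,c,cx,cy,r):
    xs,ys=blob(im,cx,cy,r,lambda w:w.min(-1)>110); P=np.array([atz(c,(x,y),75) for x,y in zip(xs,ys)]); u=P@ey; v=P@ex
    return np.array([v.mean(),u.mean(),np.ptp(u),np.ptp(v),len(xs)])
E
python3 - <<'E'
from meas import *
L=lambda f:cv2.imread('pics/'+f)[:,:,::-1]
for f,j,t,l in(("w1.png","w1.json",(249,200),(154,163)),("w4.png","w4.json",(357,227),(284,194)),("w2.png","w2.json",(459,84),None)):
    c={k:np.array(v) for k,v in json.load(open(j)).items()}; im=L(f)
    print(f,tip(im,c,*t,22).round(1))
    if l: 
        w=im[l[1]-4,l[0]-12:l[0]+13].min(-1); print(w); print('  atz line',(atz(c,l,75)@ey).round(1),(atz(c,l,75)@ex).round(1))
c=optics.camera_info("top"); print("top",tip(L("top0.png"),c,327,224,9).round(1),(atz(c,(353.3,239),75)@ey).round(1))
E
```

```text
w1.png [515.2  85.3  85.4  13.4  26.3 289. ]
[227 228 232 192  97  28  33  34  23  25  29 176 236 231 141  47  30  32
  32  33  23  35  21  24  13]
  atz line 16.5 489.0
w4.png [515.2  84.9  84.4  13.6  26.4 282. ]
[ 79  32  28  33  30  38  35  34   9 221 244 221 118  19  40  33  31  36
  31  25  21  18   8  28  55]
  atz line 18.3 488.1
w2.png [515.7  84.5  83.7  14.4  26.2 532. ]
top [513.8  84.1  83.   10.9  26.3  45. ] 15.1
```

Call:
play_rows --pt "0.03 -0.05 0.03 0" --pt "0.06 -0.1 0.1 0" --pt "0.06 -0.1 0.18 0" --pt "0.06 -0.1 0.26 0" --pt "0.06 -0.1 0.33 0" --pt "0.06 -0.1 0.4 0" --pt "0.06 -0.1 0.46 0" --pt "0.06 -0.1 0.52 0" --pt "0.06 -0.1 0.56 0" --pt "0.06 -0.1 0.59 0" --pt "0.06 -0.1 0.6 0" --pt "0.06 -0.1 0.6 0"

```text
clock: 10.77
tool_pos: [487.2, -12.0, 49.0]
tcp_rot: [-0.09, -3.139, 0.0]
force: [0.0, 0.3, 0.8]
grip_width: 85.3
finger_force: 0.0
```

Call:
play_rows --pt "0 0 0 0" --pt "0 0 0 0" --pt "0 0 0 0" --pt "0 0 0 0" --pt "0 0 0 0" --pt "0 0 0 0" --pt "0 0 0 0" --pt "0 0 0 0" --pt "0 0 0 0" --pt "0 0 0 0" --hand -1 --squeeze 20

```text
clock: 11.6
tool_pos: [487.5, -12.4, 50.2]
tcp_rot: [0.091, 3.14, 0.0]
force: [-0.7, -0.5, 5.8]
grip_width: 17.4
finger_force: 24.7
```

```bash
python3 - <<'E'
from meas import *
s=status.get_state(); print(s["force"],s["grip_width"],s["finger_force"],s["tool_pos"]@ey,s["tool_pos"]@ex)
X=488.2*ex+84.8*ey; togo((X[0],X[1],s["tool_pos"][2]),(.058,.998))
E
```

```text
[-0.73002851 -0.46625384  5.83580128] 17.423361249963108 24.698402881622314 15.948599008806148 487.3456263573859
pos [487.5 -12.4  50.2] R [[-0.998, 0.058, 0.001], [0.058, 0.998, 0.0], [-0.001, 0.0, -1.0]] frac [-2.800e-03  2.295e-01  1.000e-04]
turn frac -0.0001
```

Call:
play_rows --pt "0 0.01 0 0" --pt "0 0.03 0 0" --pt "0 0.055 0 0" --pt "0 0.08 0 0" --pt "0 0.105 0 0" --pt "0 0.13 0 0" --pt "0 0.155 0 0" --pt "0 0.18 0 0" --pt "0 0.2 0 0" --pt "0 0.215 0 0" --pt "0 0.226 0 0" --pt "0 0.226 0 0"

```text
clock: 12.6
tool_pos: [491.8, 55.9, 50.3]
tcp_rot: [0.09, 3.139, 0.001]
force: [-0.7, 2.7, 4.4]
grip_width: 17.5
finger_force: 24.6
```

Call:
play_rows --pt "0 0 0 0" --pt "0 0 0 0" --pt "0 0 0 0"

```text
clock: 12.85
tool_pos: [491.7, 55.8, 50.3]
tcp_rot: [0.091, 3.139, 0.001]
force: [-0.7, 1.7, 5.6]
grip_width: 17.4
finger_force: 24.7
```

```bash
python3 - <<'E'
from meas import *
s=status.get_state(); print(s["force"],s["grip_width"],s["finger_force"],s["tool_pos"]@ey,s["tool_pos"]@ex)
E
```

```text
[-0.70963648  1.69962922  5.63311062] 17.432580033594867 24.71056580543518 84.24442291305344 487.6585261873872
```

Call:
play_rows --pt "0 0 0 0" --pt "0 0 0 0" --pt "0 0 0 0" --pt "0 0 0 0" --pt "0 0 0 0" --pt "0 0 0 0" --pt "0 0 0 0" --hand 1

```text
clock: 13.43
tool_pos: [491.1, 55.3, 49.7]
tcp_rot: [-0.091, -3.14, 0.0]
force: [1.2, -1.0, 0.2]
grip_width: 84.9
finger_force: 0.0
```

Call:
play_rows --pt "0 0 -0.03 0" --pt "0 0 -0.08 0" --pt "0 0 -0.15 0" --pt "0 0 -0.23 0" --pt "0 0 -0.31 0" --pt "0 0 -0.38 0" --pt "0 0 -0.43 0" --pt "0 0 -0.46 0" --pt "0 0 -0.46 0" --pt "0 0 -0.46 0" --pt "0 0 -0.46 0"

```text
clock: 14.35
tool_pos: [490.4, 55.2, 187.0]
tcp_rot: [-0.091, -3.139, 0.001]
force: [-0.3, 0.3, -0.6]
grip_width: 85.6
finger_force: 0.0
```

```bash
python3 - <<'E'
from meas import *
c=optics.camera_info("wrist"); a=snap("wrist","w5.png"); s=status.get_state()
K,R,t=(np.array(c[k]) for k in "KRt")
q=[]
for n,X in(("heat",488.2*ex+84.8*ey+[0,0,75]),("mid",502*ex+84.8*ey+[0,0,60])):
    p=K@(R@np.array(X)+t); q.append((p[:2]/p[2]).round(0).astype(int)); print(n,q[-1])
x,y=q[1]; print(tip(a,c,x,y+12,28).round(1))
x0,y0=max(x-50,0),max(y-50,0)
w=cv2.resize(a[y0:y0+110,x0:x0+110],None,fx=5,fy=5,interpolation=cv2.INTER_CUBIC); cv2.imwrite('pics/w5c.png',w[:,:,::-1]); print(x0,y0)
hx,hy=q[0]
for r in(-6,-3,0,3,6): print(hy+r,a[hy+r,hx-14:hx+15].min(-1))
import json; json.dump({k:np.array(c[k]).tolist() for k in c},open('w5.json','w'))
E
```

```text
heat [320 232]
mid [320 243]
[515.3  85.5  84.7  13.1  25.4 314. ]
270 193
226 [224 233 142  11  29  36  32  33  36  33  28  21 117 225 244 190  85  24
  31  40  35  32  36  31  18   4 141 165 159]
229 [229 235 152  36  28  34  32  38  30  35  24  26 116 228 243 187  80  25
  31  33  32  37  31  27  15  36 148 163 158]
232 [226 232 150  43  26  33  33  37  31  30  38  26 118 226 242 182  82  34
  36  27  30  38  36  26  11  51 205 228 224]
235 [229 237 159  46  28  24  36  34  35  31  37  20 115 222 242 184  81  29
  31  30  33  26  35  25  18  53 205 230 229]
238 [225 233 151  44  28  26  30  35  36  26  33  26 115 223 242 185  83  29
  32  28  33  26  30  25  12  50 204 229 227]
```

View pics/w5c.png

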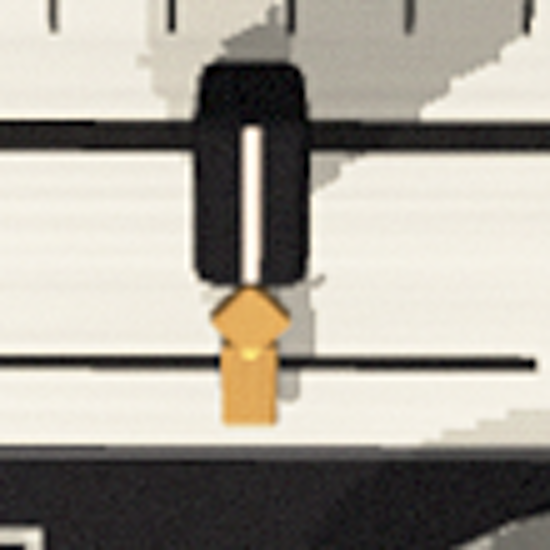

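The index line and the pointer tip are both at column 320, directly under the camera, so they are level. I'll back the arm off and check the pot once more.

Call:
play_rows --pt "0 -0.05 -0.04 0" --pt "0 -0.15 -0.1 0" --pt "0.02 -0.25 -0.17 0" --pt "0.05 -0.36 -0.24 0" --pt "0.07 -0.47 -0.3 0" --pt "0.1 -0.58 -0.3 0" --pt "0.1 -0.69 -0.3 0" --pt "0.1 -0.78 -0.3 0" --pt "0.1 -0.8 -0.3 0" --pt "0.1 -0.8 -0.3 0"

```text
clock: 15.23
tool_pos: [446.4, -184.5, 276.9]
tcp_rot: [-0.098, -3.138, 0.001]
force: [-0.2, 0.4, 0.6]
grip_width: 85.4
finger_force: 0.0
```

```bash
python3 - <<'E'
from meas import *
ct=optics.camera_info("top"); cs=optics.camera_info("scene")
a=snap("top","t6.png"); b=snap("scene","s6.png")
# overlay: expected plate circle (green) and 116 mm foot circle (cyan) centred on plate
th=np.linspace(0,2*np.pi,200)
A=[]
for im,c,(x0,y0,w,h,f) in((a,ct,(255,140,120,90,4)),(b,cs,(260,240,100,100,3.2))):
    A.append(cv2.resize(im[y0:y0+h,x0:x0+w],None,fx=f,fy=f,interpolation=cv2.INTER_CUBIC))
    for r,col in((72,(0,255,0)),):
        P=np.c_[637+r*np.cos(th),121.5+r*np.sin(th),35+0*th]; p=(P@c["R"].T+c["t"])@np.array(c["K"]).T; p=p[:,:2]/p[:,2:]
        cv2.polylines(A[-1],[((p-[x0,y0]+.5)*f).astype(np.int32)],True,col,1)
H=max(x.shape[0] for x in A); o=np.hstack([cv2.copyMakeBorder(x,0,H-x.shape[0],0,0,0) for x in A]); print(o.shape); cv2.imwrite('pics/fin.png',o[:,:,::-1][:, :800])
E
```

```text
(360, 800, 3)
```

View pics/fin.png

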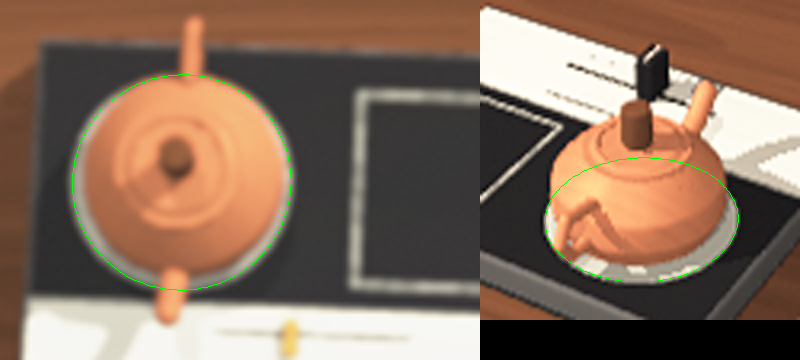

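In the last view the whole plate rim shows around the pot. It stands upright, with the knob within about 5 mm of the plate centre against a 14 mm allowance, and the arm is clear. Handing in.

```bash
python3 -c "
from h import *
print(ctrl.sign_off())"
```

```text
the job is handed in; nothing more can be done
None
```

The teapot stands upright on the warming plate within about 5 mm of its centre, the heat slider's line is level with the brass pointer, and I handed the job in with the arm clear, at about 15 s of the 54 s allowed.

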